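# Lock the swing-out print board: tighten the castle nut to its next slot

### The arm

A 6-joint arm with a two-finger parallel gripper is mounted at the origin on the work surface. World frame = base frame: x ahead of the robot, y to its left, z up, the work surface at z = 0. Lengths are in m, angles in rad, forces in N, time in s.
With the tool pointing down it reaches from about 0.425 to 0.95 m from the base axis. Payload 3.5 kg.
Tool frame: the origin (TCP) lies on the centre line of the jaws, within the pads' length; the fingertips stand 14 mm ahead of it and the grasp point (between the pads) lies 5 mm behind it (ctrl.finger_overhang is the distance from the TCP to the fingertips, in m); z points along the fingers, y is the line along which they close (so a half turn about z gives the same grasp; the last joint's range is limited). The gripper opens to 85 mm and grips with 20 to 120 N. Pads are 22 mm wide; open, the fingers measure 114 mm over their backs; the gripper's body (76 mm by 85 mm) begins 54 mm behind the grasp point. The pads swing forward as they close: fully open they stand 13 mm farther back than shut.
Start: joints at [-1.277, 0.286, 1.577, -0, 1.279, -0.15], TCP at [0.29, -0.61, 0.245] pointing down, gripper open.
Joint ranges: [-2.77, 2.77], [-0.9, 2.22], [0.21, 2.48], [-1.53, 4.67], [0.24, 2.81], [-2.84, 2.84]. Speed limits (rad/s): [2.79, 2.79, 3.14, 3.14, 3.14, 3.14].

### API

Orientations are given as a unit quaternion [x, y, z, w].
In Python, from plant import ctrl gives the robot as it stands.
- The arm moves only by the tool send_rows, never from a script. Its argument "moves" is text: rows parted by semicolons, each of 7 numbers parted by spaces: the turn, a rotation vector about the tool's x, y, z in units of 360 degrees (1.0 is 360 degrees), then the shift along the tool's x, y, z in units of 20 cm (1.0 is 20 cm), then the gripper's target within -1 to 1 (fully open at 1, half-way at 0, shut at -1). A call has 1 to 12 rows; each row is the pose to reach, as a shift and turn from the pose commanded when the call began, along the tool's axes at that moment, turning the shorter way round; what a row does not reach only later rows make up. A row lasts 1/8 s, in which the tool goes at most 62.5 mm and 10.7 degrees, less where a joint would pass 70% of its speed; a pose out of reach is approached as far as the arm can. A call with a number of a shift or a turn outside -1 to 1 is refused whole. A call with a gripper value outside its range is refused whole. The fingers move at their own pace and stop on an object; "newtons" is the grip in N (left out, the last holds). Time passes only in rows, so rows that repeat a pose let the fingers close. It gives the time, the measured TCP pose, the force, the opening and the grip force at its end, in the units of the state.
- ctrl.get_state(): the state, without advancing time (a new reading comes with each control period).
- ctrl.read_camera(name): name is "scene" or "top" or "wrist"; returns a dict with "image" (480x640x3 uint8, red, green, blue), "fovy" (degrees; the focal length in pixels is half the picture's height over the tangent of half this angle, whatever the lens; pixels are square), "cx", "cy" (the principal point, pixels), "extrinsics" (4x4, takes a point from camera to world coordinates). Camera axes: x right, y up, looking along -z (the intrinsics and any distortion apply to the point x, -y, -z); pixel columns grow to the right and rows downward; lengths in m; the calibration is good to about 2 mm. A picture is of the moment at which its call begins. There is no depth.
- ctrl.sign_off(): hands the job in; it is judged then, once.
The state is a dict: "time": time; "qpos": joint angles; "dq": joint speeds; "joint_efforts": joint torques, N m; "eef_pos": TCP position; "tcp_rot": TCP orientation; "contact_force": force on the tool from outside, world axes, zero at the start; "wrist_torque": the same for the moment, N m; "opening": opening from 0.0 (shut) to 1.0 (fully open); "finger_force": force on a finger pad.
Only numpy, scipy, OpenCV 4.12 (cv2) and the standard library are available. Lean on these libraries where they do the work, as an engineer would, in place of code of your own. Each camera call takes 0.05 s, during which the arm holds its last target. There are 200 camera calls.

### The job

On the board with the yellow base, turn the castle nut clockwise (from above) until it is tight, with its red tooth at the red stripe on the base, then a little further the same way to the first place where slots line up with the cotter hole, which runs under the black line on the stud's end. Let go of it there. The nut on the green base is already pinned: do not turn it.

Things in the scene. Friction and masses are not known exactly. Their poses are not given: they have to be found in the camera images.
- yellow_nut (a joint): turning of the aluminium castle nut on the yellow base, rad, clockwise from above positive. 0 = tight (red tooth at red stripe), negative = loose. Slots line up with the cotter hole at +0.524 (30 degrees past tight: wanted) and at -0.524 (loose: not wanted). Starts at -0.85 to -0.2, limits -1.2 and 1.2; takes 0.2 to 0.3 N m, stiffer as it tightens, stays where left, does not rise or sink.
- yellow_nut_grip (a point): on the nut's upright axis, half-way up its hexagon (55 mm across flats, 30 tall, underside 40 above the table). x points level out of the corner under the red tooth, z up; flats face 30, 90, 150.. degrees from x. Above it 6 teeth, 12 tall, one over each corner, on a 55 mm circle; slots between them over mid-flat, 6 wide inside, 15 outside. Below: spacer 48 mm wide, 18 high, on the base, 120 wide, 22 high.
- yellow_stud (a point): top centre of the fixed brass stud (31 mm thick) inside the nut, 87 mm above the table, 5 above the teeth. The cotter hole runs level along x, 10 mm down, under a black line on the stud's end. x also points along the print board, 140 mm wide, 88 to 288 from the axis, under 30 high. Red stripe: on the base's top, 33 to 58 mm from the axis, 60 degrees anticlockwise (from above) of x.
- green_nut (a joint): turning, rad, clockwise positive, of the like nut on the green base, which is already tight and has a steel cotter pin through its slots; it starts at 0 and is to stay there. Base and board are the same size as the yellow one's and stand at least 0.3 m from it on the other side; the two may change sides.

How it is judged:
By the outcome, as a careful person would: the job done as asked, in the order asked, and still so for the second after the job is handed in, with the robot touching nothing.
It also fails if it takes over 35 s, if anything falls off the work surface, if the arm or the gripper's body presses on something with over 40 N, if the wrist force passes 120 N, or if a joint passes its speed limit or range.

## Working session

There is one attempt and no reset: what is moved stays moved. The work goes in short steps, Python scripts to look and compute and a tool call to move; the robot and the scene stay as the last step left them, time stands still between calls to the robot, and variables do not carry over. Pictures are saved under pics/ and viewed, at most 10 in all, crops included, and the job is handed in when it is done.

Besides the shell and the picture viewer there is one more tool, called after "Emit:" as name(argument=value, ...), one argument or row to a line, values as JSON. send_rows: Moves the arm, as the interface text tells. Its arguments: {"type":"object","properties":{"moves":{"type":"string"},"newtons":{"type":"number"}},"required":["moves"]}

```bash
ls; mkdir -p pics; cat > h.py <<'E'
import numpy as np, cv2
from plant import ctrl
def ray(c,u,v):
    f=240/np.tan(np.radians(c['fovy'])/2)
    E=np.array(c['extrinsics']); d=E[:3,:3]@np.array([(u-c['cx'])/f,-(v-c['cy'])/f,-1]); return E[:3,3],d
def onz(c,u,v,z):
    o,d=ray(c,u,v); return o+d*(z-o[2])/d[2]
def proj(c,p):
    f=240/np.tan(np.radians(c['fovy'])/2)
    E=np.array(c['extrinsics']); q=E[:3,:3].T@(np.array(p)-E[:3,3]); return c['cx']-f*q[0]/q[2], c['cy']+f*q[1]/q[2]
def save(c,n): cv2.imwrite('pics/'+n,c['image'][:,:,::-1])
E
python3 - <<'E'
from h import *
print(ctrl.get_state())
for n in ['top','wrist']:
    c=ctrl.read_camera(n); save(c,n+'0.png'); print({k:v for k,v in c.items() if k!='image'})
E
```

```text
pics
{'time': 0.0, 'qpos': array([-1.27698676e+00,  2.87205581e-01,  1.57816899e+00,  1.77650537e-05,
        1.27861020e+00, -1.49998958e-01]), 'dq': array([ 3.44892544e-04,  2.09961199e-04, -2.47239380e-05, -2.13601941e-03,
       -2.31851355e-03, -5.59983552e-04]), 'joint_efforts': array([-1.87632133e-03, -4.05983162e+01, -2.92629540e+01, -3.29658287e-04,
        5.74612641e-03,  7.23708752e-06]), 'eef_pos': array([ 0.28968158, -0.60899044,  0.24392487]), 'tcp_rot': array([ 9.75479981e-01,  2.20084927e-01, -7.74480143e-05, -1.19358106e-03]), 'contact_force': array([ 0.00169228, -0.51026074,  0.06982681]), 'wrist_torque': array([-0.04575722, -0.01190219,  0.0148462 ]), 'finger_force': 0.0, 'opening': 0.9986287905495662}
{'fovy': 57.34225259284909, 'cx': 317.6607242560785, 'cy': 242.05807798656625, 'extrinsics': array([[ 0.0071717 ,  0.99385268, -0.11047812,  0.44614233],
       [-0.99885973,  0.00190504, -0.04770346, -0.01646199],
       [-0.04719975,  0.11069426,  0.99273308,  0.83090137],
       [ 0.        ,  0.        ,  0.        ,  1.        ]])}
{'fovy': 65.68956569948492, 'cx': 317.4773498709007, 'cy': 241.36208603625198, 'extrinsics': array([[ 0.42935211,  0.86750996,  0.25116374,  0.35465188],
       [-0.90312892,  0.41360013,  0.11529561, -0.57892834],
       [-0.00386127, -0.27633566,  0.96105343,  0.37210677],
       [ 0.        ,  0.        ,  0.        ,  1.        ]])}
```

View pics/top0.png

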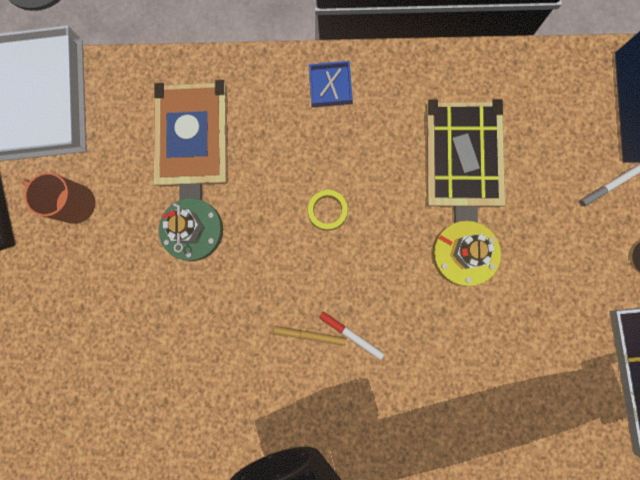

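The top view shows the yellow base's nut at about (478,251), with its stripe at (445,239) and its board pointing up the image. The green base is at about (180,227). Next I'll enlarge the yellow nut.

```bash
python3 - <<'E'
from h import *
c=ctrl.read_camera('top'); im=c['image']
cr=im[212:292,428:512]; cv2.imwrite('pics/crop1.png',cv2.resize(cr,None,fx=7,fy=7,interpolation=cv2.INTER_CUBIC)[:,:,::-1])
hsv=cv2.cvtColor(im,cv2.COLOR_RGB2HSV)
def blobs(lo,hi,x0,x1,y0,y1,mn):
    m=cv2.inRange(hsv,lo,hi); k=np.zeros_like(m);k[y0:y1,x0:x1]=m[y0:y1,x0:x1]
    n,l,s,ce=cv2.connectedComponentsWithStats(k)
    return [(ce[i].round(1),s[i].tolist()) for i in range(1,n) if s[i][4]>=mn]
print('yellow',blobs((25,130,100),(33,255,255),425,515,205,300,30))
print('red',blobs((0,170,80),(6,255,255),425,515,205,300,3)+blobs((173,170,80),(180,255,255),425,515,205,300,3))
print('brass',blobs((10,100,80),(22,255,255),462,495,235,268,10))
for z,p in((.022,(468,253)),(.087,(480,250))): print(onz(c,*p,z))
E
```

```text
yellow [(array([464.9, 254.3]), [435, 221, 66, 65, 1924])]
red [(array([445.3, 239.8]), [440, 236, 12, 9, 36]), (array([464.5, 252. ]), [462, 248, 6, 8, 37])]
brass [(array([477.4, 249.5]), [466, 240, 22, 19, 301])]
[ 0.51663095 -0.25193342  0.022     ]
[ 0.51606939 -0.25295951  0.087     ]
```

View pics/crop1.png

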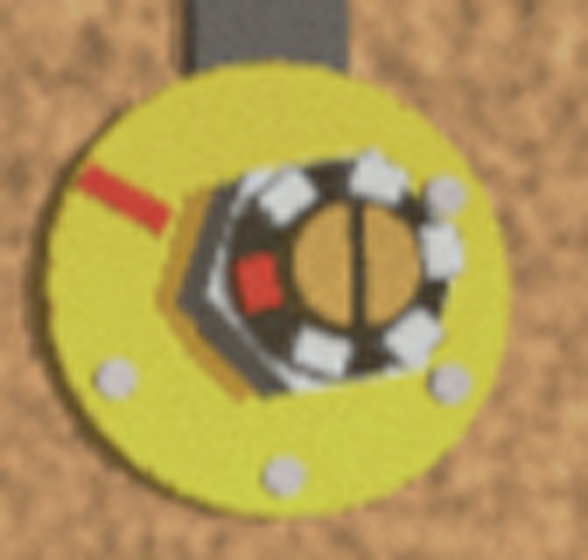

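The enlarged crop shows the stud at crop (357,263) with its black line close to vertical. The red tooth is at (260,282), and the stripe runs from (85,178) to (163,218). Next I'll get the angles.

```bash
cat >> h.py <<'E'
from scipy.spatial.transform import Rotation as R
def ang(v): return np.degrees(np.arctan2(v[1],v[0]))
def todo(xy,z,yang):
    """moves from present TCP pose: target tool y direction at yang deg, tool down"""
    s=ctrl.get_state(); R0=R.from_quat(s['tcp_rot'])
    a=np.radians(yang); y=np.array([np.cos(a),np.sin(a),0]); zz=np.array([0,0,-1.]); x=np.cross(y,zz)
    R1=R.from_matrix(np.c_[x,y,zz])
    print('turn',((R0.inv()*R1).as_rotvec()/2/np.pi).round(4),'shift',(R0.inv().apply(np.array([*xy,z])-s['eef_pos'])/.2).round(4),'yang now',ang(R0.as_matrix()[:,1]).round(2))
E
python3 - <<'E'
from h import *
c=ctrl.read_camera('top')
P=lambda u,v,z:onz(c,428+u/7-.5+.0,212+v/7-.5,z)
st=P(357,263,.087); t=P(260,282,.082); l1=P(357,203,.087);l2=P(358,323,.087)
s1=P(87,178,.022); s2=P(163,218,.022); base=P(280,289,.022)
print('stud',st,'base',base,'tooth r',np.linalg.norm((t-st)[:2]),'tooth ang',ang(t-st),'line',ang(l1-l2),'stripe',ang(s1-s2),ang(s1-st),ang(s2-st))
for n in [(377,178),(286,195),(441,250),(413,337),(322,352)]:
  q=P(*n,.082); print(ang(q-st)%60,np.linalg.norm((q-st)[:2]))
todo(st[:2],.20,8)
E
```

```text
stud [ 0.51762467 -0.25053909  0.087     ] base [ 0.51701996 -0.25104781  0.022     ] tooth r 0.02199281138410899 tooth ang 100.96408684794159 line -1.411118490523668 stripe 61.53652589833534 59.58777132086283 58.32960918309718
41.65330044675509 0.02225050439360391
41.08198160747718 0.022485770617241833
39.67302790701956 0.021884963728575305
39.366320793553655 0.02241607640061754
40.592918881038656 0.022289650800114424
turn [-2.000e-04 -2.000e-04 -2.016e-01] shift [ 1.799  -1.13    0.2244] yang now -64.57
```

Emit:
send_rows(
  moves="0 0 0 0.3 -0.19 0 1;0 0 0 0.6 -0.38 0 1;0 0 0 0.9 -0.565 0 1;0 0 0 0.9 -0.565 0 1",
  newtons=80,
)

```text
time: 0.7
eef_pos: [0.4053, -0.4272, 0.2451]
tcp_rot: [0.975, 0.221, 0.0, -0.0]
contact_force: [-1.0, -0.7, -0.6]
opening: 0.996
finger_force: 0.0
```

Emit:
send_rows(
  moves="0 0 -0.03 0.3 -0.19 0.04 1;0 0 -0.06 0.6 -0.38 0.08 1;0 0 -0.09 0.9 -0.565 0.12 1;0 0 -0.12 0.9 -0.565 0.15 1;0 0 -0.15 0.9 -0.565 0.18 1;0 0 -0.18 0.9 -0.565 0.2 1;0 0 -0.208 0.9 -0.565 0.22 1;0 0 -0.208 0.9 -0.565 0.22 1;0 0 -0.208 0.9 -0.565 0.22 1",
)

```text
time: 1.82
eef_pos: [0.5179, -0.2509, 0.2014]
tcp_rot: [0.642, 0.767, 0.0, 0.0]
contact_force: [0.1, 0.6, 0.6]
opening: 1.002
finger_force: 0.0
```

```bash
python3 - <<'E'
from h import *
c=ctrl.read_camera('wrist'); save(c,'w1.png')
print(ctrl.get_state()['time'],ctrl.get_state()['eef_pos'])
todo((.5175,-.2507),.052,10.5)
print(proj(c,(.5175,-.2507,.087)),proj(c,(.3,-.2507,.087)))
E
```

```text
1.875 [ 0.51797177 -0.25099938  0.20151434]
turn [ 0.      0.     -0.0009] shift [ 0.002  -0.0022  0.7476] yang now 10.19
(np.float64(314.8534895471843), np.float64(241.94854775921775)) (np.float64(-14.1869202884115), np.float64(185.2686317178473))
```

View pics/w1.png

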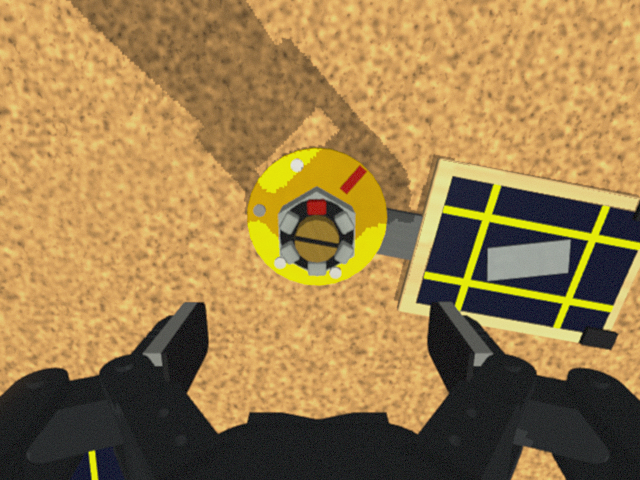

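The wrist view shows the stud at (317,240), 2 px from the predicted point. The red tooth is at (317,207), the nut's flats are parallel to the pads, and the board is to the right. Now I'll descend and grip.

Emit:
send_rows(
  moves="0 0 -0.001 0.002 0.002 0.25 1;0 0 -0.001 0.002 0.002 0.5 1;0 0 -0.001 0.002 0.002 0.65 1;0 0 -0.001 0.002 0.002 0.745 1;0 0 -0.001 0.002 0.002 0.745 1;0 0 -0.001 0.002 0.002 0.745 1",
)

```text
time: 2.62
eef_pos: [0.5194, -0.2512, 0.054]
tcp_rot: [0.638, 0.77, 0.0, 0.001]
contact_force: [0.6, -1.1, 0.3]
opening: 0.999
finger_force: 0.0
```

Emit:
send_rows(
  moves="0 0 0 0 0 0 -1;0 0 0 0 0 0 -1;0 0 0 0 0 0 -1;0 0 0 0 0 0 -1;0 0 0 0 0 0 -1;0 0 0 0 0 0 -1",
)

```text
time: 3.38
eef_pos: [0.5173, -0.2512, 0.0542]
tcp_rot: [0.638, 0.77, -0.001, -0.001]
contact_force: [-7.1, -0.3, 8.4]
opening: 0.633
finger_force: 86.8
```

```bash
python3 - <<'E'
from h import *
s=ctrl.get_state(); print({k:s[k] for k in('time','qpos','eef_pos','contact_force','wrist_torque','opening','finger_force')})
todo((.5175,-.2507),.052,-60.8)
c=ctrl.read_camera('wrist'); save(c,'w2.png')
E
```

```text
{'time': 3.375, 'qpos': array([-0.62730792,  0.30354862,  1.94158844, -0.00345088,  0.89867266,
       -0.81263989]), 'eef_pos': array([ 0.51727274, -0.25117951,  0.05419825]), 'contact_force': array([-7.12258983, -0.32544258,  8.41665037]), 'wrist_torque': array([-0.01657775,  1.16480725,  0.08561758]), 'opening': 0.6326648465963168, 'finger_force': 86.75423383712769}
turn [-0.0005  0.0004  0.1987] shift [0.0021 0.0016 0.011 ] yang now 10.74
```

Emit:
send_rows(
  moves="0 0 0.02 0 -0.006 0 -1;0 0 0.04 0 -0.006 0 -1;0 0 0.06 0 -0.006 0 -1;0 0 0.08 0 -0.006 0 -1;0 0 0.1 0 -0.006 0 -1;0 0 0.115 0 -0.006 0 -1;0 0 0.115 0 -0.006 0 -1;0 0 0.115 0 -0.006 0 -1",
)

```text
time: 4.42
eef_pos: [0.517, -0.2511, 0.0542]
tcp_rot: [0.869, 0.494, -0.001, -0.0]
contact_force: [-4.6, 1.5, 6.3]
opening: 0.626
finger_force: 86.5
```

Emit:
send_rows(
  moves="0 0 0.02 0 0 0 -1;0 0 0.04 0 0 0 -1;0 0 0.06 0 0 0 -1;0 0 0.075 0 0 0 -1;0 0 0.083 0 0 0 -1;0 0 0.083 0 0 0 -1;0 0 0.083 0 0 0 -1",
)

```text
time: 5.3
eef_pos: [0.5169, -0.251, 0.0542]
tcp_rot: [0.967, 0.254, -0.001, -0.0]
contact_force: [-3.2, 0.3, 7.3]
opening: 0.628
finger_force: 86.6
```

```bash
python3 - <<'E'
from h import *
s=ctrl.get_state(); print({k:s[k] for k in('time','eef_pos','contact_force','wrist_torque','opening','finger_force')})
todo((.5173,-.2512),.054,-60.8)
c=ctrl.read_camera('wrist'); save(c,'w3.png')
E
```

```text
{'time': 5.3, 'eef_pos': array([ 0.51689913, -0.25100923,  0.05423768]), 'contact_force': array([-3.2158141 ,  0.26773993,  7.34851362]), 'wrist_torque': array([ 0.32336973,  0.76092865, -0.07711915]), 'opening': 0.6277853335657879, 'finger_force': 86.55523538589478}
turn [-0.0001  0.0002  0.0005] shift [0.0013 0.0018 0.0012] yang now -60.61
```

View pics/w3.png

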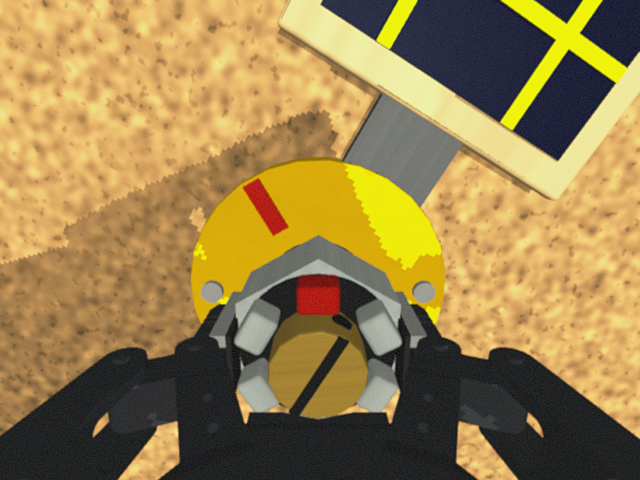

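The wrist view shows the nut turned. The red tooth is at (318,294), the neighbouring teeth at (378,325) and (257,325), the black line runs (294,413) to (345,340), and the cotter hole mouth at (342,321) sits in the slot right of the red tooth. I'll measure the angles.

```bash
python3 - <<'E'
from h import *
c=ctrl.read_camera('wrist'); im=c['image']
hsv=cv2.cvtColor(im,cv2.COLOR_RGB2HSV)
# stud disc and black line
br=cv2.inRange(hsv,(12,90,60),(28,255,230)); m=np.zeros_like(br); m[338:412,275:362]=br[338:412,275:362]
dk=(im.max(2)<60).astype(np.uint8); d=np.zeros_like(dk); cv2.circle(d,(319,374),40,1,-1); d&=dk
v,u=np.nonzero(d); P=np.array([onz(c,a,b,.087)[:2] for a,b in zip(u,v)])
w,V=np.linalg.eigh(np.cov(P.T)); x=ang(V[:,1]); print(len(P),'line ang',x,'std mm',np.sqrt(w)*1e3,'mid',P.mean(0))
# red blobs: tooth and stripe
r=cv2.inRange(hsv,(0,170,60),(6,255,255))|cv2.inRange(hsv,(174,170,60),(180,255,255))
for k in cv2.findContours(r,cv2.RETR_EXTERNAL,cv2.CHAIN_APPROX_NONE)[0]:
    if cv2.contourArea(k)>300: print(cv2.boundingRect(k),cv2.minAreaRect(k))
def corner(a,b,z):return onz(c,a,b,z)[:2]
# red stripe axis
k=[k for k in cv2.findContours(r,cv2.RETR_EXTERNAL,cv2.CHAIN_APPROX_NONE)[0] if cv2.contourArea(k)>300 and cv2.boundingRect(k)[0]<280]
if k:
    Q=np.array([corner(*p[0],.022) for p in k[0]]); w,V=np.linalg.eigh(np.cov(Q.T)); print('stripe ang',ang(V[:,1]),'mid',Q.mean(0),ang(Q.mean(0)-P.mean(0)))
# hexagon top corner under red tooth, tooth top inner edge mid
print('hexcorner ang',ang(corner(318,237,.070)-P.mean(0)),np.linalg.norm(corner(318,237,.070)-P.mean(0)),
 'tooth ang',ang(corner(318.5,289,.082)-P.mean(0)),'neighbours',ang(corner(379,319,.082)-P.mean(0)),ang(corner(257,319,.082)-P.mean(0)))
E
```

```text
804 line ang 179.46415290545056 std mm [0.89955451 7.65627154] mid [ 0.52006411 -0.25044732]
(296, 275, 45, 41) ((317.91973876953125, 294.6490478515625), (44.1009635925293, 39.70904541015625), 1.7357046604156494)
(244, 179, 43, 56) ((265.3146057128906, 206.80340576171875), (56.179893493652344, 16.641965866088867), 57.9946174621582)
stripe ang 59.44535243123305 mid [ 0.54164653 -0.21123177] 61.17366267770393
hexcorner ang 30.183012147292747 0.03769935322325131 tooth ang 30.212403117204506 neighbours -19.223745916714844 79.66524485338105
```

Line and stripe put x at -0.55°, so the tooth should be at 29.45°. It measures 29.4 to 30.2°, so I'll release, back off and check.

Emit:
send_rows(
  moves="0 0 0 0 0 0 1;0 0 0 0 0 0 1;0 0 0 0 0 0 1;0 0 0 0 0 0 1;0 0 0 0 0 0 1;0 0 0 0 0 -0.2 1;0 0 0 0 0 -0.45 1;0 0 0 0 0 -0.7 1;0 0 0 0 0 -0.7 1;0 0 0 0 0 -0.7 1",
)

```text
time: 6.65
eef_pos: [0.5168, -0.2504, 0.1919]
tcp_rot: [0.967, 0.254, -0.0, -0.0]
contact_force: [0.1, 1.0, -1.0]
opening: 1.004
finger_force: 0.0
```

```bash
python3 - <<'E'
from h import *
c=ctrl.read_camera('wrist')
im=c['image']; u,v=map(int,proj(c,(.5175,-.251,.08))); print(u,v)
u0,v0=u-60,v-60; cv2.imwrite('pics/w4.png',cv2.resize(im[v0:v0+100,u0:u0+120],None,fx=6,fy=6,interpolation=cv2.INTER_CUBIC)[:,:,::-1]); print(u0,v0)
np.savez('w4.npz',**c)
E
```

```text
318 244
258 184
```

View pics/w4.png

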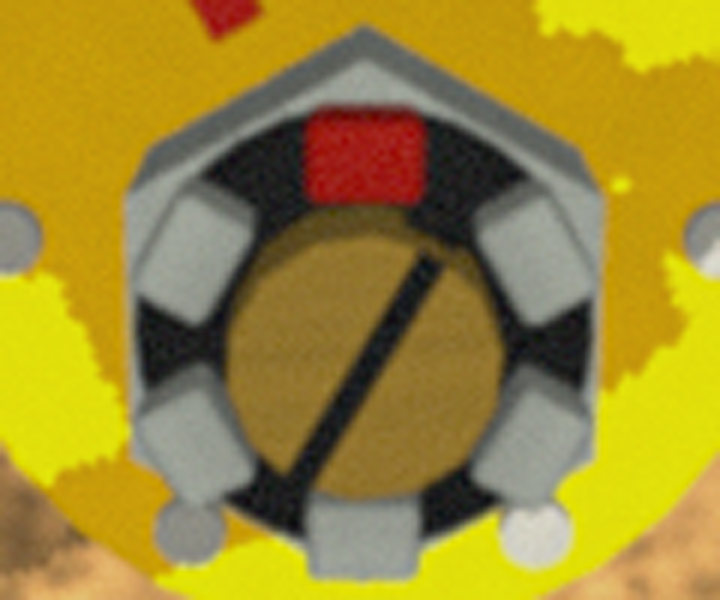

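The crop shows the nut free, with the black line pointing into the slots just right of the red tooth (364,158) and just left of the bottom tooth (364,540).

```bash
python3 - <<'E'
from h import *
c=dict(np.load('w4.npz'))
P=lambda u,v,z:onz(c,258+u/6-.4,184+v/6-.4,z)[:2]
for a,b,o in [((366,165),(363,540),0),((199,253),(529,451),60),((536,260),(197,450),-60)]:
    p,q=P(*a,.082),P(*b,.082); print(ang(p-q)-o,(p+q)/2,np.linalg.norm(p-q))
print('line',ang(P(433,257,.087)-P(302,482,.087)))
im=c['image'][184:284,258:378]; hsv=cv2.cvtColor(im,cv2.COLOR_RGB2HSV)
d=(im.max(2)<60).astype(np.uint8);m=np.zeros_like(d);cv2.circle(m,(60,61),18,1,-1);v,u=np.nonzero(d&m)
A=np.array([onz(c,258+a,184+b,.087)[:2] for a,b in zip(u,v)]);w,V=np.linalg.eigh(np.cov(A.T));print('line pca',len(A),ang(V[:,1]))
print(ctrl.get_state()['time'])
E
```

```text
28.98492648482638 [ 0.51874962 -0.25011352] 0.043425585954551524
27.423761330509095 [ 0.5192207  -0.25005459] 0.04324429782747776
29.707595801993943 [ 0.51883251 -0.2500574 ] 0.04363753082362271
line 0.28755207862042703
line pca 139 179.55809917336896
6.7
```

```bash
python3 -c "
from h import *
print(ctrl.sign_off())"
```

```text
the job is handed in; nothing more can be done
None
```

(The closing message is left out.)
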